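# Cap the tank filler and lock both cam arms

### The job

Close the filler of the drinking-chocolate tank: set the loose aluminium cap coupling over the upright grooved steel adaptor, push it fully home against the stiff seal with both cam arms still open, then swing the two cam arms down one after the other as far as they go and let go. Work gently: feel for the seal, for the stop and for the ends of the arms' travel rather than forcing them, and leave the other things on the counter where they are.

Things in the scene. Friction and masses are not known exactly. Their poses are not given: they have to be found in the camera images.
- filler: Fixed upright steel tank filler: 88x88x8 mm base plate, hexagon nut 62 mm across corners, collar of 53 mm diameter up to 56 mm, then the round adaptor head of 44 mm diameter: a groove all round (31 mm diameter, 19 mm high) and above it the chamfered lip, 8 mm high. The head is screwed out by an unmeasured amount: lip top 113 to 125 mm above the counter. Origin: centre of the underside, on the pipe's axis; z up.
- filler_lip (a point): Point on the filler's axis 119 mm above its underside: the mean height of the lip top (true height up to 6 mm more or less; feel for it). On the lip a black rubber seal plug of 24 mm diameter stands 14 mm high. It slides down stiffly (about 17 N), stays where pushed, and is flush with the lip when the cap is home. Over 70 N between cap and filler counts as damage.
- cap: Loose aluminium cap coupling, 0.2 to 0.5 kg, starts upright: round skirt 56 mm outside, bore 46 mm (1 mm clearance all round on the adaptor), open below; inner roof 43 mm, outer top 50 mm above the lower edge. Origin: centre of the lower edge; z up along its axis. Cam arms hinged at +y (cam_a) and -y (cam_b), pivots 32 mm from the axis, 30 mm above the lower edge, parallel to x.
- cap_grip (a point): Centre of the top of the cap's square grip stub, 86 mm above the lower edge; the stub is 30x30 mm, flats square to the cap's x and y, from 50 to 86 mm. The arms may point any way round the filler. Home means roof on lip: the cap's origin then lies 43 mm below the true lip top and the cap yields no more. If it is not home the cams strike the lip and the arms do not close.
- cam_a (a joint): Brass arm on the cap's +y side, 12 mm wide, 6 mm thick, 65 mm long from its pivot, end bead 16 mm wide. 0 = open, pointing outward and 30 deg above level (starts 0 to 0.2); grows as it swings outward-down; 1.66 rad = closed at its stop, hanging 65 deg below level. Stays where it is left (friction 0.15 N m, about 3 N at the end). Pushing it with more than 25 N counts as forcing.
- cam_b (a joint): The same cam arm on the cap's -y side, mirrored; same joint values.
- cam_a_end (a point): Point on the upper (outer) face of cam_a's end bead, 65 mm from the pivot; push the arm near here.
- cam_b_end (a point): The same point on cam_b.
- tasting_box: Fixed walnut praline box, 183x250 mm and 60 mm high, between the cap and the filler; its lid stands open at the back, leaning back, up to about 230 mm above the counter: carry the cap round its front or well over it. Far to the left a fixed bar cutter raises its blade handle, and round wooden discs lean over the back; keep clear. Origin: centre of the underside.
- scissors: Bystander: black-handled scissors, 146 mm long, flat on the counter; leave it where it is.
- praline_tongs: Bystander: steel praline tongs, 155 mm, flat on the counter; leave it where it is.
- tape_roll: Bystander: small roll of tape, 52 mm; leave it where it is.
- bare_bar_cut: Bystander: half a bare chocolate bar, 48x48x10 mm; leave it where it is.
- ribbon_spool1: Bystander: ribbon spool, 61 mm, 20 mm high; leave it where it is.
- choc_box3: Bystander: cardboard chocolate box, 68x160x40 mm; leave it where it is.
- bean_dish1: Bystander: small white dish of beans, 68 mm, 42 mm high; leave it where it is.
- cocoa_pod0: Bystander: brown cocoa pod, 163 mm long; leave it where it is.

How it is judged:
By the outcome, as a careful person would: the job done as asked, in the order asked, and still so for the second after the job is handed in, with the robot touching nothing.
It also fails if it takes over 72 s, if anything falls off the work surface, if the arm or the gripper's body presses on something with over 40 N, if the wrist force passes 120 N, or if a joint passes its speed limit or range.

### The arm

A 6-joint arm with a two-finger parallel gripper is mounted at the origin on a cart in front of the work surface, level with it; the furniture and walls round the work are solid. World frame = base frame: x ahead of the robot, y to its left, z up, the work surface at z = 0. Lengths are in m, angles in rad, forces in N, time in s.
With the tool pointing down it reaches from about 0.3 to 0.875 m from the base axis. Payload 6.4 kg.
Tool frame: the origin (TCP) lies on the centre line of the jaws, within the pads' length; the fingertips stand 8 mm ahead of it and the grasp point (between the pads) lies 11 mm behind it; z points along the fingers, y is the line along which they close (so a half turn about z gives the same grasp; the last joint's range is limited). The gripper opens to 85 mm and grips with 20 to 120 N. Pads are 22 mm wide; open, the fingers measure 114 mm over their backs; the gripper's body (76 mm by 85 mm) begins 54 mm behind the grasp point. The pads swing forward as they close: fully open they stand 13 mm farther back than shut.
Start: joints at [-1.42, 0.181, 1.607, -0, 1.354, -0.206], TCP at [0.201, -0.539, 0.239] pointing down, gripper open.
Joint ranges: [-2.99, 2.99], [-0.89, 2.07], [0.3, 2.58], [-1.14, 4.28], [0, 2.63], [-3.12, 3.12]. Speed limits (rad/s): [2.57, 2.57, 3.01, 3.14, 3.14, 3.14].

### API

Orientations are given as a rotation vector (axis times angle).
In Python, from bench import readout, grab_frame, camera_params, bot, search_frame gives the robot as it stands.
- The arm moves only by the shell command python3 -m handwheel 'ROWS' [OPENING] [FORCE]. ROWS is JSON, a list of rows, each a list of 2 entries, a list of its own where there are three numbers: the shift along the world's x, y, z in m, then the turn about the world's z in degrees. A call has 1 to 20 rows; each row is the pose to reach, as a shift and turn from the pose commanded when the call began; what a row does not reach only later rows make up. A row lasts 1/10 s, in which the tool goes at most 50 mm and 8.59 degrees, less where a joint would pass 70% of its speed; a pose out of reach is approached as far as the arm can. A call with a gripper value outside its range is refused whole. OPENING is the finger opening in m, from 0 to 0.0854, set as the call begins (- or left out, the last holds). The fingers move at their own pace and stop on an object; FORCE is the grip in N (left out, the last holds). Time passes only in rows, so rows that repeat a pose let the fingers close. It gives the time, the measured TCP pose, the force, the opening and the grip force at its end, in the units of the state.
- readout.get_obs(): the state, without advancing time (a new reading comes with each control period).
- grab_frame(name): name is "scene" or "top" or "wrist"; returns (picture, depth): 384x512x3 uint8, red, green, blue; 384x512 float32, m along the optical axis (not along the pixel's ray), 0 where there is no reading.
- camera_params(name): a dict with "fovy" (degrees; the focal length in pixels is half the picture's height over the tangent of half this angle, whatever the lens; pixels are square), "cx", "cy" (the principal point, pixels), "k1" (the pictures are not rectified: a ray, as slopes to the right and down, at radius r is drawn at 1 + k1 r^2 times it, then the intrinsics apply), "world_from_camera" (4x4, takes a point from camera to world coordinates); the wrist camera has in their place "mount" (4x4, takes a point from camera to tool coordinates, whose origin is the TCP and whose axes are the flange's). Camera axes: x right, y up, looking along -z (the intrinsics and any distortion apply to the point x, -y, -z); pixel columns grow to the right and rows downward; lengths in m; the calibration is good to about 2 mm. A picture is of the moment at which its call begins: read the wrist's pose just before it. camera_params takes no time and is no camera call.
- bot.hand_in(): hands the job in; it is judged then, once.
Trained networks look in the newest picture that a camera, given by its name, has taken for a name from the list of things; names that differ only in an ending like _2 or _b are one class to them, and where a whole thing is asked for, a point or a joint stands for the part that bears it (a point fixed in the world has none). Each returns a list of dicts, best first, with "confidence" (0 to 1); they miss things now and then, are a little off and sometimes report something else, mostly with a low value. They report only what shows in the picture. A call takes as long as a camera call.
- search_frame(camera, name): "rect" ([left, top, width, height] in pixels, round what is visible of it).
The state is a dict: "t": time; "joint_positions": joint angles; "qd": joint speeds; "tau": joint torques, N m; "tcp_pos": TCP position; "tool_rot": TCP orientation; "ft_force": force on the tool from outside, world axes, zero at the start; "wrist_torque": the same for the moment, N m; "gripper_width": opening from 0.0 (shut) to 1.0 (fully open); "gripper_force": force on a finger pad.
Only numpy, scipy, OpenCV 4.12 (cv2) and the standard library are available. Lean on these libraries where they do the work, as an engineer would, in place of code of your own. Each camera call takes 0.05 s, during which the arm holds its last target. There are 200 camera calls.

## Working session

There is one attempt and no reset: what is moved stays moved. The work goes in short steps, Python scripts to look and compute and a shell command to move; the robot and the scene stay as the last step left them, time stands still between calls to the robot, and variables do not carry over. Pictures are saved under pics/ and viewed, at most 10 in all, crops included, and the job is handed in when it is done.

```bash
ls; mkdir -p pics
cat > h.py <<'E'
import numpy as np, cv2
from scipy.spatial.transform import Rotation as R
from bench import readout, grab_frame, camera_params, bot, search_frame
def cam(name,obs=None):
    p=camera_params(name)
    if 'world_from_camera' in p: T=np.array(p['world_from_camera'])
    else:
        o=obs or readout.get_obs(); T=np.eye(4); T[:3,:3]=R.from_rotvec(o['tool_rot']).as_matrix(); T[:3,3]=o['tcp_pos']; T=T@np.array(p['mount'])
    return p,T
def cloud(name,depth,obs=None):
    p,T=cam(name,obs); h,w=depth.shape; f=h/2/np.tan(np.radians(p['fovy'])/2)
    K=np.array([[f,0,p['cx']],[0,f,p['cy']],[0,0,1.]])
    uv=np.stack(np.meshgrid(np.arange(w),np.arange(h)),-1).reshape(-1,1,2).astype(float)
    n=cv2.undistortPoints(uv,K,np.array([p['k1'],0,0,0.])).reshape(h,w,2)
    P=np.stack([n[...,0]*depth,-n[...,1]*depth,-depth],-1)
    W=P@T[:3,:3].T+T[:3,3]; W[depth<=0]=np.nan
    return W
def save(n,im): cv2.imwrite('pics/'+n,im[...,::-1])
E
python3 - <<'E'
from h import *
o=readout.get_obs(); print(o)
for c in('top','scene'):
    im,d=grab_frame(c); save(c+'0.png',im); W=cloud(c,d); np.save(c+'W.npy',W)
    print(c,camera_params(c)['world_from_camera'])
    for n in('cap','filler','cap_grip','cam_a','tasting_box','scissors','cocoa_pod0','choc_box3','bean_dish1'):
        for r in search_frame(c,n)[:2]:
            x,y,w,h=map(int,r['rect']); print(n,round(r['confidence'],2),x,y,w,h,np.round(np.nanmedian(W[y+h//2-2:y+h//2+3,x+w//2-2:x+w//2+3].reshape(-1,3),0),3))
E
```

```text
pics
{'t': 0.0, 'joint_positions': array([-1.42031490e+00,  1.81529077e-01,  1.60800066e+00,  4.23941577e-05,
        1.35380360e+00, -2.06312256e-01]), 'qd': array([ 1.21246459e-05,  5.20220205e-04,  1.89711548e-03,  8.11026894e-04,
        8.35182384e-04, -4.61154165e-04]), 'tau': array([-1.64126810e-03, -4.44875479e+01, -3.51338053e+01, -4.38600982e-04,
        9.05655732e-03, -2.30514172e-05]), 'tcp_pos': array([ 0.20077172, -0.53824095,  0.23839442]), 'tool_rot': array([-3.09002513e+00, -5.57159459e-01, -1.41232632e-04]), 'ft_force': array([ 0.36546108, -0.307524  ,  0.30842284]), 'wrist_torque': array([ 0.01535126, -0.02239795,  0.02128565]), 'gripper_force': 0.0, 'gripper_width': 0.9984317303502697}
top [[-0.01581115  0.9958304  -0.0898433   0.36467976]
 [-0.99967303 -0.01393809  0.02143741  0.1063411 ]
 [ 0.02009578  0.09015288  0.99572517  1.74077221]
 [ 0.          0.          0.          1.        ]]
cap 0.66 157 191 13 45 [0.437 0.41  0.086]
filler 0.75 320 165 26 25 [ 0.553 -0.193  0.11 ]
cap_grip 0.83 155 186 20 50 [0.444 0.404 0.083]
cam_a 0.45 163 222 8 13 [0.384 0.40
[... 291 characters left out ...]
.71170645  1.03536388]
 [-0.00327119  0.84849801  0.52918846  0.7890601 ]
 [ 0.          0.          0.          1.        ]]
cap 0.98 189 240 58 31 [0.435 0.434 0.063]
cap 0.66 258 239 16 25 [0.355 0.281 0.002]
filler 0.9 274 152 16 30 [ 0.556 -0.184  0.053]
filler 0.57 228 260 20 -1 [0.411 0.363 0.002]
cap_grip 0.8 190 241 61 29 [0.428 0.432 0.064]
cam_a 0.61 193 244 14 10 [0.376 0.565 0.213]
cam_a 0.44 227 257 22 6 [0.384 0.404 0.042]
tasting_box 0.23 272 148 21 32 [ 0.56  -0.187  0.067]
scissors 0.62 272 215 13 19 [0.392 0.137 0.003]
cocoa_pod0 0.51 238 171 13 12 [ 0.652 -0.021  0.051]
choc_box3 0.58 254 151 27 22 [ 0.652 -0.209  0.041]
bean_dish1 0.65 276 147 12 8 [ 0.573 -0.207  0.115]
```

Run:
```python
import cv2
a=cv2.imread('pics/top0.png')[110:290,110:400]; b=cv2.imread('pics/scene0.png')[120:300,160:400]
cv2.imwrite('pics/a1.png',cv2.resize(a,None,fx=2.7,fy=2.7,interpolation=2)); cv2.imwrite('pics/b1.png',cv2.resize(b,None,fx=3.2,fy=3.2,interpolation=2))
```

```text
(no output)
```

View pics/a1.png

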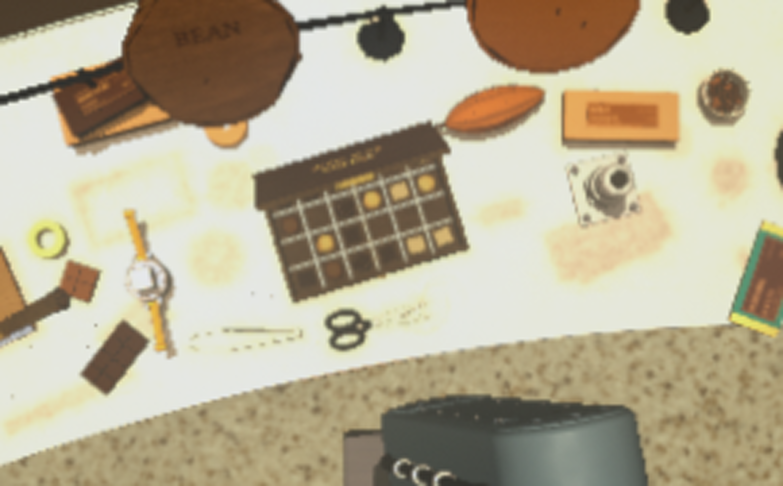

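View pics/b1.png

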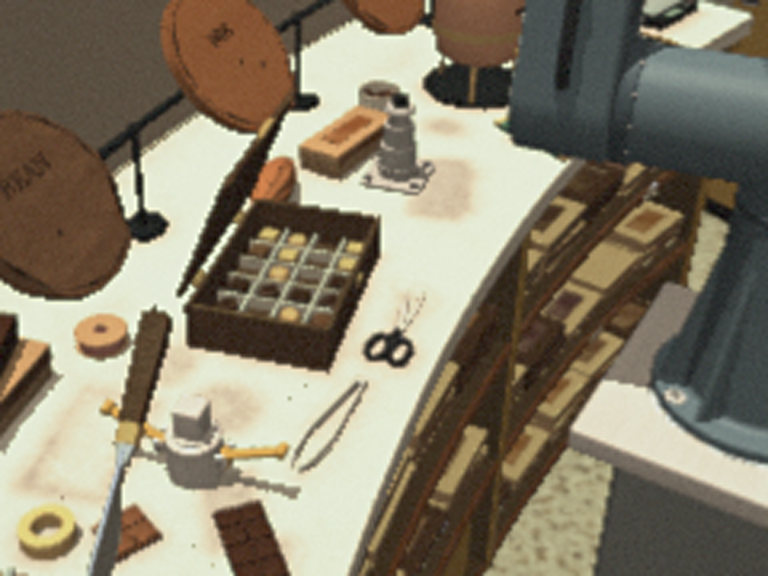

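The top crop shows the cap at about (148,278), which is pixel (165,213). Its arms run along roughly world ±x. The filler is at about (612,180), the open box lies between them, and the cutter handle is left of the cap. Next I'll work out the wrist camera geometry and take it over the filler.

```bash
python3 - <<'E'
from h import *
np.set_printoptions(precision=3,suppress=True)
o=readout.get_obs(); print(R.from_rotvec(o['tool_rot']).as_matrix()); p=camera_params('wrist'); print(p)
for c in('top','scene'):
    W=np.load(c+'W.npy').reshape(-1,3)
    for nm,x,y,z0,z1 in(('lip',.553,-.193,.095,.15),('stub',.437,.41,.07,.1)):
        m=(abs(W[:,0]-x)<.05)&(abs(W[:,1]-y)<.05)&(W[:,2]>z0)&(W[:,2]<z1); print(c,nm,m.sum(),np.nanmedian(W[m],0),W[m].min(0),W[m].max(0))
E
python3 -m handwheel '[[[0.04,0.04,0.03],0],[[0.08,0.08,0.06],0],[[0.11,0.12,0.08],0],[[0.14,0.16,0.1],0],[[0.17,0.20,0.1],0],[[0.20,0.23,0.1],0],[[0.23,0.26,0.1],0],[[0.25,0.28,0.1],0],[[0.26,0.3,0.1],0],[[0.26,0.3,0.1],0],[[0.26,0.3,0.1],0]]'
```

```text
[[ 0.937  0.349 -0.   ]
 [ 0.349 -0.937 -0.   ]
 [-0.     0.    -1.   ]]
{'fovy': 71.6781033551138, 'cx': 251.30278214330355, 'cy': 190.79208602503488, 'k1': -0.0018291556801276233, 'mount': array([[-0.   ,  0.951,  0.309,  0.08 ],
       [ 1.   ,  0.001, -0.   , -0.   ],
       [-0.   ,  0.309, -0.951, -0.135],
       [ 0.   ,  0.   ,  0.   ,  1.   ]])}
top lip 123 [ 0.556 -0.21   0.116] [ 0.536 -0.232  0.095] [ 0.578 -0.192  0.134]
top stub 76 [0.437 0.414 0.085] [0.422 0.398 0.073] [0.454 0.43  0.095]
scene lip 66 [ 0.555 -0.197  0.114] [ 0.537 -0.218  0.096] [ 0.577 -0.184  0.132]
scene stub 106 [0.435 0.427 0.085] [0.422 0.404 0.07 ] [0.453 0.437 0.09 ]
t: 2.1
tcp_pos: [0.4608, -0.2387, 0.3393]
tool_rot: [3.091, 0.56, -0.001]
ft_force: [0.3, -1.0, 0.2]
gripper_width: 0.999
gripper_force: 0.0
```

```bash
cat > w.py <<'E'
from h import *
import sys
np.set_printoptions(precision=4,suppress=True)
n,x,y,r=sys.argv[1],*map(float,sys.argv[2:5])
o=readout.get_obs(); im,d=grab_frame('wrist'); save(n+'.png',im); W=cloud('wrist',d,o); np.save(n+'.npy',W)
V=W.reshape(-1,3)
near=(np.hypot(V[:,0]-x,V[:,1]-y)<r)
for lo in np.arange(0,.15,.01):
    m=near&(V[:,2]>lo)&(V[:,2]<lo+.01)
    if m.sum()>10:
        q=V[m]; (cx,cy),rad=cv2.minEnclosingCircle(q[:,:2].astype(np.float32)); rc=cv2.minAreaRect(q[:,:2].astype(np.float32))
        print(round(lo,2),m.sum(),'med',np.median(q,0),'circ',round(cx,4),round(cy,4),round(rad,4),'rect',np.round(rc[0],4),np.round(rc[1],4),round(rc[2],1))
E
python3 w.py f1 .555 -.205 .06
python3 -m handwheel '[[[-0.04,-0.02,0],0],[[-0.08,-0.04,0],0],[[-0.08,-0.04,0],0],[[-0.08,-0.04,0],0],[[-0.08,-0.04,0],0]]'
python3 w.py f2 .555 -.205 .06
```

```text
0.0 2410 med [ 0.5509 -0.2008  0.0076] circ 0.5551 -0.2051 0.0601 rect [ 0.5548 -0.2049] [0.1176 0.1177] 20.5
0.01 237 med [ 0.5776 -0.2083  0.0129] circ 0.5603 -0.2083 0.0537 rect [ 0.5609 -0.2087] [0.0795 0.0801] 12.5
0.02 42 med [ 0.5395 -0.2121  0.0243] circ 0.5597 -0.2083 0.0299 rect [ 0.5485 -0.2056] [0.0595 0.0297] 76.2
0.05 133 med [ 0.5414 -0.2105  0.056 ] circ 0.5604 -0.2087 0.0262 rect [ 0.55   -0.2085] [0.0522 0.0311] 88.4
0.11 670 med [ 0.5594 -0.2085  0.1148] circ 0.5605 -0.2087 0.022 rect [ 0.5605 -0.2086] [0.0416 0.0422] 20.2
0.12 276 med [ 0.5602 -0.2088  0.129 ] circ 0.5604 -0.2088 0.0119 rect [ 0.5603 -0.2089] [0.0226 0.0219] 20.2
0.13 43 med [ 0.5618 -0.2085  0.1303] circ 0.5606 -0.2085 0.0107 rect [ 0.5605 -0.208 ] [0.0185 0.0201] 31.5
t: 2.65
tcp_pos: [0.3807, -0.2794, 0.3394]
tool_rot: [3.092, 0.555, 0.001]
ft_force: [0.1, 0.0, 0.8]
gripper_width: 0.996
gripper_force: 0.0
0.0 2290 med [ 0.5383 -0.2146  0.0075] circ 0.5549 -0.205 0.06 rect [ 0.5464 -0.2083] [0.1012 0.1183] 18.9
0.01 263 med [ 0.5378 -0.231   0.013 ] circ 0.5598 -0.2091 0.0537 rect [ 0.5596 -0.20
[... 526 characters left out ...]
3 rect [ 0.5467 -0.2149] [0.0136 0.0403] 23.9
0.07 57 med [ 0.5422 -0.2181  0.0758] circ 0.5558 -0.2112 0.0214 rect [ 0.5483 -0.2149] [0.0168 0.0426] 26.3
0.08 180 med [ 0.5434 -0.2168  0.0878] circ 0.557 -0.2098 0.0217 rect [ 0.5487 -0.2126] [0.0192 0.0431] 19.0
0.1 23 med [ 0.5416 -0.2172  0.1085] circ 0.5559 -0.2113 0.0208 rect [ 0.549  -0.2159] [0.0166 0.0415] 33.8
0.11 554 med [ 0.5495 -0.2145  0.1146] circ 0.5594 -0.2091 0.0217 rect [ 0.5518 -0.2118] [0.0246 0.0423] 20.0
0.12 193 med [ 0.554  -0.2116  0.1284] circ 0.5572 -0.2101 0.0113 rect [ 0.554  -0.2113] [0.0099 0.0225] 20.5
0.13 16 med [ 0.5545 -0.2104  0.1303] circ 0.5561 -0.2092 0.0091 rect [ 0.5538 -0.21  ] [0.0077 0.0177] 20.1
```

```bash
python3 -m handwheel '[[[0,0.03,0],0],[[0,0.07,0],-1],[[0,0.11,0],-2],[[0,0.15,0],-3],[[0,0.19,0],-4],[[0,0.23,0],-5],[[0,0.27,0],-6],[[0,0.31,0],-7],[[0,0.35,0],-8],[[0,0.39,0],-9],[[0,0.43,0],-9],[[-0.01,0.47,0],-9],[[-0.02,0.51,0],-9],[[-0.03,0.55,0],-9],[[-0.04,0.59,0],-9],[[-0.04,0.63,0],-9],[[-0.04,0.66,0],-9],[[-0.04,0.68,0],-9],[[-0.04,0.68,0],-9],[[-0.04,0.68,0],-9]]'
python3 - <<'E'
from h import *
E
python3 w.py c1 .437 .417 .11
```

```text
t: 4.7
tcp_pos: [0.3403, 0.4016, 0.3388]
tool_rot: [3.125, 0.316, -0.002]
ft_force: [0.1, -0.3, -0.5]
gripper_width: 1.002
gripper_force: 0.0
0.0 7590 med [0.4391 0.4163 0.0008] circ 0.437 0.417 0.1101 rect [0.4366 0.417 ] [0.219  0.2186] 12.5
0.01 439 med [0.3683 0.4652 0.0105] circ 0.416 0.4271 0.1074 rect [0.3796 0.4457] [0.2145 0.0902] 62.9
0.03 347 med [0.4679 0.4198 0.0368] circ 0.4393 0.4181 0.0522 rect [0.4392 0.4187] [0.1036 0.0259] 13.6
0.04 568 med [0.4469 0.4251 0.0478] circ 0.4383 0.4219 0.0769 rect [0.4401 0.4189] [0.1466 0.0556] 31.4
0.05 689 med [0.4404 0.4217 0.0525] circ 0.4391 0.4213 0.097 rect [0.4401 0.4194] [0.1917 0.0508] 23.9
0.06 57 med [0.5286 0.4376 0.0607] circ 0.4419 0.4151 0.0949 rect [0.4405 0.4212] [0.1895 0.0179] 12.9
0.08 494 med [0.4401 0.4191 0.086 ] circ 0.44 0.4191 0.0193 rect [0.4401 0.419 ] [0.0283 0.0291] 11.6
```

View pics/c1.png

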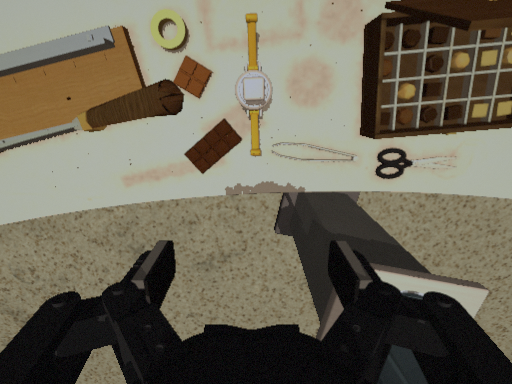

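Run:
```python
from h import *
np.set_printoptions(precision=4,suppress=True)
W=np.load('c1.npy'); V=W.reshape(-1,3)
a=W[60:130,60:190].reshape(-1,3); a=a[a[:,2]>.03]
for q in (0,25,50,75,100): print(np.percentile(a,q,axis=0))
k=a[np.argsort(a[:,1])[:5]]; print(k)
near=np.hypot(V[:,0]-.44,V[:,1]-.419)<.11
e=V[near&(V[:,2]>.03)&(V[:,2]<.075)]
for s in (1,-1):
    f=e[(s*(e[:,0]-.44)>.06)]; c=f.mean(0); print(len(f),c,f[:,2].max(),np.degrees(np.arctan2(s*(c[1]-.419),s*(c[0]-.44))))
m=near&(V[:,2]>.08)&(V[:,2]<.09); print(V[m].mean(0))
b=V[(V[:,0]>.2)&(V[:,0]<.72)&(V[:,1]<.33)&(V[:,2]>.04)]; print('box',b.min(0),b.max(0))
```

```text
[0.3264 0.4746 0.0301]
[0.3838 0.4911 0.2213]
[0.3975 0.5142 0.2372]
[0.4076 0.5464 0.245 ]
[0.4247 0.7131 0.2542]
[[0.4156 0.4746 0.2377]
 [0.4147 0.4753 0.2381]
 [0.4155 0.4754 0.2381]
 [0.4123 0.4754 0.2362]
 [0.4131 0.4756 0.2361]]
290 [0.5183 0.4376 0.0539] 0.061948865381385665 13.341137592153245
194 [0.3623 0.4003 0.0528] 0.060929997440043016 13.559102283551086
[0.4401 0.419  0.0859]
box [0.3473 0.0123 0.04  ] [0.5847 0.3298 0.4006]
```

The wrist picture shows the cap at (253,88) with its arms up and down in the image. The cutter handle's end at (170,97) stands about 57 mm beside it, so I'll approach with a narrower opening and in stages.

```bash
python3 -m handwheel '[[[0.03,0.005,0],0.5],[[0.06,0.01,0],1],[[0.09,0.015,0],1.5],[[0.1,0.0175,0],1.5],[[0.1,0.0175,-0.03],1.5],[[0.1,0.0175,-0.06],1.5],[[0.1,0.0175,-0.08],1.5],[[0.1,0.0175,-0.08],1.5],[[0.1,0.0175,-0.08],1.5],[[0.1,0.0175,-0.08],1.5]]' 0.052 80
python3 - <<'E'
from h import *
np.set_printoptions(precision=3,suppress=True)
im,d=grab_frame('scene'); W=cloud('scene',d); np.save('sW.npy',W)
o=readout.get_obs(); t=o['tcp_pos']; print(o['joint_positions'],t)
cv2.imwrite('pics/s2.png',cv2.resize(im[100:330,100:360,::-1],None,fx=2.6,fy=2.6,interpolation=2))
# arm width about its vertical plane, as seen from the left, by height above TCP
V=W.reshape(-1,3); u=t[:2]/np.hypot(*t[:2]); dx=V[:,:2]-t[:2]; al=dx@u; pe=dx@np.array([-u[1],u[0]])
for z in np.arange(-.02,.4,.03):
    m=(abs(V[:,2]-t[2]-z)<.015)&(abs(al)<.15)&(abs(pe)<.2); 
    if m.sum()>3: print(round(z,2),m.sum(),'perp pct',np.percentile(pe[m],[50,90,98,100]))
E
```

```text
t: 5.75
tcp_pos: [0.4415, 0.419, 0.2614]
tool_rot: [-3.12, -0.354, -0.004]
ft_force: [0.1, -0.6, 0.5]
gripper_width: 0.607
gripper_force: 0.0
[0.565 0.235 1.497 0.    1.406 1.91 ] [0.442 0.419 0.262]
-0.02 207 perp pct [0.096 0.118 0.124 0.129]
0.01 129 perp pct [0.025 0.035 0.037 0.038]
0.04 166 perp pct [0.03  0.05  0.056 0.058]
0.07 243 perp pct [0.029 0.056 0.06  0.062]
0.1 269 perp pct [0.032 0.058 0.062 0.068]
0.13 254 perp pct [0.033 0.038 0.039 0.04 ]
0.16 360 perp pct [0.03  0.037 0.039 0.042]
0.19 322 perp pct [0.033 0.039 0.041 0.041]
0.22 366 perp pct [0.034 0.038 0.039 0.041]
0.25 308 perp pct [0.034 0.038 0.039 0.04 ]
0.28 629 perp pct [0.066 0.078 0.084 0.087]
0.31 1332 perp pct [0.071 0.087 0.09  0.093]
0.34 1627 perp pct [0.068 0.086 0.09  0.093]
0.37 1119 perp pct [0.066 0.086 0.09  0.094]
```

View pics/s2.png

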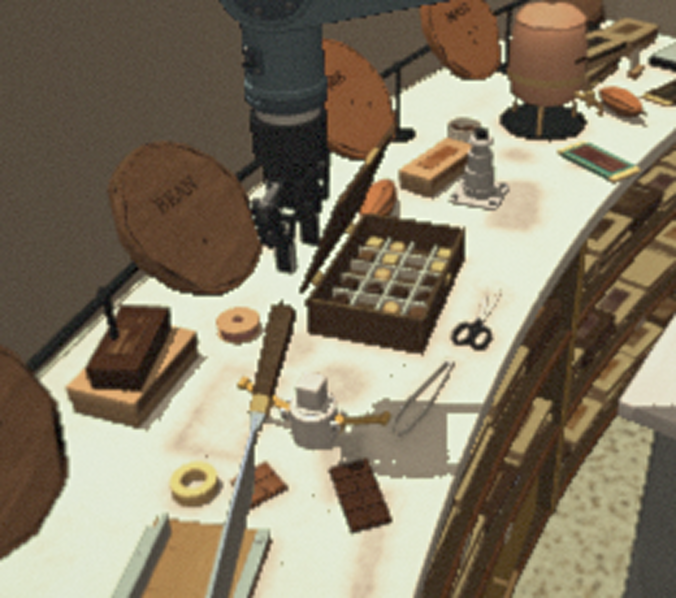

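Picture: the gripper hangs above the scene at about (290,230), and the handle at about (275,340) rises beside the cap. The finger linkage is about 60–70 mm wide, so it would graze the handle if lowered straight down. I'll measure the underside of the handle and consider sliding in from +x underneath it.

Run:
```python
from h import *
np.set_printoptions(precision=3,suppress=True)
t=np.array([.44,.419]); th=np.radians(13); ux=np.array([np.cos(th),np.sin(th)]); uy=np.array([-ux[1],ux[0]])
for f in('sW.npy','c1.npy','sceneW.npy'):
    V=np.load(f).reshape(-1,3); V=V[(V[:,2]>.1)&(V[:,2]<.26)&(abs(V[:,1]-.52)<.05)&(abs(V[:,0]-.4)<.08)]
    a=(V[:,:2]-t)@ux; b=(V[:,:2]-t)@uy
    for lo in np.arange(.04,.14,.01):
        m=(b>lo)&(b<lo+.01)
        if m.sum(): print(f,'b',round(lo,2),m.sum(),'toolx',a[m].min(),a[m].max(),'z',V[m,2].min(),V[m,2].max())
# linkage profile in tool frame
o=readout.get_obs(); T=o['tcp_pos']; V=np.load('sW.npy').reshape(-1,3); D=V-T; a=D[:,:2]@ux; b=D[:,:2]@uy
for z in np.arange(0,.21,.02):
    m=(abs(D[:,2]-z)<.01)&(abs(a)<.12)&(abs(b)<.12)
    if m.sum(): print('link',round(z,2),m.sum(),'x',np.percentile(a[m],[2,98]),'y',np.percentile(b[m],[2,98]))
```

```text
sW.npy b 0.06 1 toolx -0.011128947940710898 -0.011128947940710898 z 0.2517103891685759 0.2517103891685759
sW.npy b 0.07 28 toolx -0.028251026600427376 -0.003514021786395436 z 0.22718717765389362 0.25442276262908603
sW.npy b 0.08 43 toolx -0.02872467767643842 -0.004058622456544664 z 0.22076186216601534 0.2527933856350646
sW.npy b 0.09 49 toolx -0.029828041723134788 -0.007063268135394292 z 0.21612410231798385 0.2501944759301573
sW.npy b 0.1 40 toolx -0.03132274584388761 -0.009318977523465853 z 0.2112151262720785 0.2400886495650899
sW.npy b 0.11 40 toolx -0.03357730392384701 -0.011938806698206792 z 0.20635452584909653 0.23658591637185178
sW.npy b 0.12 38 toolx -0.03505407873392992 -0.013516796900472737 z 0.20614276762979478 0.23059321349763673
sW.npy b 0.13 39 toolx -0.03631409960872245 -0.01538490155560627 z 0.20276454174514158 0.228098281162619
c1.npy b 0.05 1 toolx -0.01124476952560159 -0.01124476952560159 z 0.23767157421985483 0.23767157421985483
c1.npy b 0.06 386 toolx -0.02702227129680148 6.305081327804902e-05 z 0.23038798804641236 0.2530624771748513
c1.npy b 0.07 484 toolx -0.027
[... 1469 characters left out ...]
15 z 0.20670276160395096 0.23100699313989737
sceneW.npy b 0.13 38 toolx -0.035742998383261844 -0.016082938604544662 z 0.200858055356542 0.22928401479020422
link 0.0 64 x [-0.02   0.011] y [-0.028  0.081]
link 0.02 97 x [-0.011  0.011] y [-0.028  0.042]
link 0.04 106 x [-0.013  0.01 ] y [-0.052  0.059]
link 0.06 150 x [-0.017  0.011] y [-0.059  0.063]
link 0.08 180 x [-0.018  0.011] y [-0.06   0.067]
link 0.1 199 x [-0.019  0.01 ] y [-0.053  0.068]
link 0.12 116 x [-0.036  0.022] y [-0.002  0.04 ]
link 0.14 210 x [-0.037  0.026] y [-0.004  0.039]
link 0.16 263 x [-0.037  0.03 ] y [-0.014  0.039]
link 0.18 186 x [-0.039  0.028] y [-0.006  0.04 ]
link 0.2 245 x [-0.039  0.028] y [-0.007  0.04 ]
```

```bash
python3 -m handwheel '[[[0.025,0.005,0],0],[[0.044,0.01,0],0],[[0.044,0.01,0],0],[[0.044,0.01,-0.04],0],[[0.044,0.01,-0.08],0],[[0.044,0.01,-0.12],0],[[0.044,0.01,-0.15],0],[[0.044,0.01,-0.175],0],[[0.044,0.01,-0.19],0],[[0.044,0.01,-0.196],0],[[0.044,0.01,-0.196],0],[[0.044,0.01,-0.196],0]]' 0.047
python3 -m handwheel '[[[-0.01,-0.0023,0],0],[[-0.02,-0.0046,0],0],[[-0.03,-0.007,0],0],[[-0.04,-0.009,0],0],[[-0.0445,-0.01,0],0],[[-0.0445,-0.01,0],0],[[-0.0445,-0.01,0],0]]'
```

```text
t: 7.0
tcp_pos: [0.4858, 0.4294, 0.065]
tool_rot: [-3.12, -0.354, -0.004]
ft_force: [0.3, -0.2, 0.0]
gripper_width: 0.552
gripper_force: 0.0
t: 7.7
tcp_pos: [0.4405, 0.4189, 0.0635]
tool_rot: [-3.121, -0.354, -0.001]
ft_force: [-0.6, 0.7, -0.4]
gripper_width: 0.551
gripper_force: 0.0
```

```bash
python3 -m handwheel '[[[0,0,0],0],[[0,0,0],0],[[0,0,0],0],[[0,0,0],0],[[0,0,0],0],[[0,0,0],0],[[0,0,0.005],0],[[0,0,0.012],0],[[0,0,0.012],0]]' 0.02 80
python3 -m handwheel '[[[0.01,0.0023,0],0],[[0.02,0.0046,0],0],[[0.03,0.007,0],0],[[0.04,0.009,0],0],[[0.048,0.011,0],0],[[0.048,0.011,0],0],[[0.048,0.011,0],0]]'
```

```text
t: 8.6
tcp_pos: [0.4403, 0.4186, 0.0757]
tool_rot: [3.122, 0.354, -0.0]
ft_force: [1.6, 0.4, -3.9]
gripper_width: 0.34
gripper_force: 79.4
t: 9.3
tcp_pos: [0.4883, 0.4296, 0.0749]
tool_rot: [3.121, 0.354, -0.001]
ft_force: [0.2, 0.3, -3.8]
gripper_width: 0.339
gripper_force: 79.3
```

```bash
python3 -m handwheel '[[[0,0,0.03],0],[[0,0,0.07],0],[[0,0,0.11],0],[[0,0,0.15],0],[[0,0,0.19],0],[[-0.01,-0.02,0.23],0],[[-0.02,-0.04,0.26],0],[[-0.03,-0.06,0.275],0],[[-0.04,-0.09,0.275],0]]'
python3 -m handwheel '[[[0,-0.03,0],4],[[0,-0.06,0],8],[[0,-0.09,0],12],[[0,-0.12,0],16],[[0,-0.15,0],20],[[0.005,-0.18,0],24],[[0.01,-0.21,0],28],[[0.015,-0.24,0],32],[[0.02,-0.27,0],36],[[0.03,-0.3,0],40],[[0.04,-0.33,0],44],[[0.05,-0.36,0],48],[[0.06,-0.39,0],52],[[0.07,-0.42,0],56],[[0.08,-0.45,0],60],[[0.09,-0.48,0],64],[[0.1,-0.51,0],68],[[0.11,-0.535,0],72],[[0.112,-0.549,0],77],[[0.112,-0.549,0],77]]'
python3 -m handwheel '[[[0,0,0],0],[[0,0,0],0],[[0,0,0],0]]'
```

```text
t: 10.2
tcp_pos: [0.4482, 0.3402, 0.3538]
tool_rot: [-3.119, -0.356, -0.009]
ft_force: [0.3, -0.7, -3.7]
gripper_width: 0.338
gripper_force: 80.6
t: 12.2
tcp_pos: [0.5599, -0.2107, 0.3495]
tool_rot: [-2.222, -2.219, 0.001]
ft_force: [-0.2, 0.6, -4.8]
gripper_width: 0.34
gripper_force: 80.5
t: 12.5
tcp_pos: [0.5603, -0.2082, 0.3505]
tool_rot: [2.222, 2.221, 0.0]
ft_force: [0.3, 0.5, -4.8]
gripper_width: 0.34
gripper_force: 80.5
```

```bash
python3 w.py g1 .5603 -.2088 .06
python3 - <<'E'
from h import *
np.set_printoptions(precision=4,suppress=True)
W=np.load('g1.npy'); V=W.reshape(-1,3); o=readout.get_obs(); print(o['tcp_pos'])
m=(V[:,2]>.28)&(V[:,2]<.45)&(np.hypot(V[:,0]-.56,V[:,1]+.209)<.12); q=V[m]
for lo in np.arange(.28,.40,.01):
    k=q[(q[:,2]>lo)&(q[:,2]<lo+.01)]
    if len(k)>20: print(round(lo,2),len(k),k.min(0),k.max(0))
E
```

```text
0.0 1197 med [ 0.5394 -0.1995  0.0077] circ 0.5604 -0.2088 0.06 rect [ 0.5605 -0.2048] [0.1038 0.1178] 89.9
0.01 157 med [ 0.5849 -0.1831  0.0129] circ 0.5607 -0.2083 0.0541 rect [ 0.5604 -0.2068] [0.0855 0.0785] 11.0
0.02 34 med [ 0.5787 -0.1951  0.0235] circ 0.5604 -0.2077 0.0304 rect [ 0.5592 -0.197 ] [0.0605 0.0279] 6.7
0.05 84 med [ 0.5768 -0.1988  0.0559] circ 0.5602 -0.2077 0.0263 rect [ 0.5605 -0.2002] [0.0271 0.0515] 86.3
0.08 16 med [ 0.5758 -0.1959  0.0878] circ 0.5607 -0.1995 0.0197 rect [ 0.5608 -0.1963] [0.0078 0.0393] 87.6
0.11 177 med [ 0.5465 -0.2074  0.1144] circ 0.5602 -0.2084 0.022 rect [ 0.5599 -0.2081] [0.0416 0.0316] 0.9
[ 0.5603 -0.2083  0.3506]
0.29 68 [ 0.5357 -0.1981  0.29  ] [ 0.5858 -0.1861  0.2998]
0.3 115 [ 0.5357 -0.1986  0.3001] [ 0.5869 -0.1851  0.3099]
0.31 228 [ 0.5353 -0.199   0.3101] [ 0.5867 -0.1703  0.32  ]
0.32 1436 [ 0.5355 -0.2709  0.32  ] [ 0.5865 -0.1458  0.33  ]
0.33 3057 [ 0.5337 -0.281   0.33  ] [ 0.5889 -0.1253  0.34  ]
0.34 1651 [ 0.5381 -0.2013  0.34  ] [ 0.5838 -0.1123  0.35  ]
0.35 802 [ 0.5332 -0.2013  0.35  ] [ 0.5891 -0.1936  0.36  ]
0.36 1046 [ 0.5331 -0.2089  0.36  ] [ 0.5894 -0.1934  0.37  ]
0.37 3527 [ 0.5331 -0.2238  0.37  ] [ 0.5892 -0.1939  0.38  ]
0.38 1301 [ 0.5179 -0.2188  0.38  ] [ 0.6063 -0.1933  0.39  ]
0.39 4141 [ 0.5118 -0.2203  0.39  ] [ 0.6104 -0.1928  0.4   ]
```

View pics/g1.png

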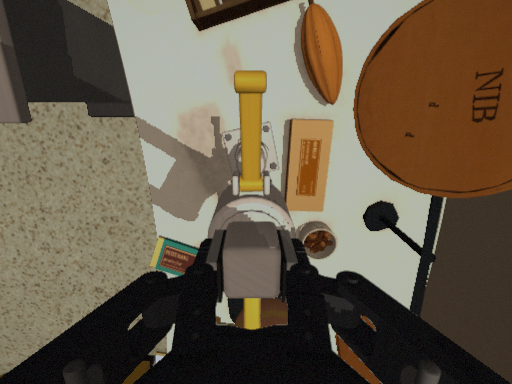

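The picture shows the cap held with its arm pointing up in the image, and the filler partly visible behind it at (245,160). The alignment agrees to about half a millimetre. I'll lower it now.

```bash
python3 -m handwheel '[[[0,0,-0.04],0],[[0,0,-0.08],0],[[0,0.0004,-0.12],0],[[-0.0003,0.0004,-0.145],0],[[-0.0003,0.0004,-0.155],0],[[-0.0003,0.0004,-0.158],0],[[-0.0003,0.0004,-0.158],0]]'
python3 -m handwheel '[[[0,0,-0.003],0],[[0,0,-0.006],0],[[0,0,-0.009],0],[[0,0,-0.012],0],[[0,0,-0.015],0],[[0,0,-0.015],0]]'
```

```text
t: 13.25
tcp_pos: [0.5608, -0.2091, 0.1935]
tool_rot: [2.221, 2.219, 0.001]
ft_force: [-0.8, 0.5, -4.0]
gripper_width: 0.34
gripper_force: 80.4
t: 13.85
tcp_pos: [0.5597, -0.2087, 0.1766]
tool_rot: [-2.222, -2.219, 0.0]
ft_force: [0.4, 0.0, -4.0]
gripper_width: 0.341
gripper_force: 80.4
```

```bash
python3 -m handwheel '[[[0,0,-0.003],0],[[0,0,-0.006],0],[[0,0,-0.009],0],[[0,0,-0.012],0],[[0,0,-0.012],0]]'
python3 -m handwheel '[[[0,0,-0.003],0],[[0,0,-0.006],0],[[0,0,-0.009],0],[[0,0,-0.012],0],[[0,0,-0.012],0]]'
```

```text
t: 14.35
tcp_pos: [0.5597, -0.2084, 0.1643]
tool_rot: [-2.221, -2.219, 0.0]
ft_force: [-1.3, 1.4, -6.1]
gripper_width: 0.336
gripper_force: 80.4
t: 14.85
tcp_pos: [0.5597, -0.2085, 0.1525]
tool_rot: [-2.222, -2.22, -0.0]
ft_force: [-1.2, 5.2, -5.0]
gripper_width: 0.338
gripper_force: 80.5
```

```bash
python3 -m handwheel '[[[0,0.0008,0],0],[[0,0.0008,-0.001],0],[[0,0.0008,-0.002],0],[[0,0.0008,-0.003],0],[[0,0.0008,-0.003],0]]'
python3 -m handwheel '[[[0,0,-0.001],0],[[0,0,-0.002],0],[[0,0,-0.003],0],[[0,0,-0.003],0]]'
```

```text
t: 15.35
tcp_pos: [0.5601, -0.2081, 0.1504]
tool_rot: [2.222, 2.22, 0.0]
ft_force: [-2.1, 3.1, -1.4]
gripper_width: 0.336
gripper_force: 80.8
t: 15.75
tcp_pos: [0.5602, -0.2082, 0.1491]
tool_rot: [2.222, 2.22, -0.0]
ft_force: [-7.8, 5.3, 9.7]
gripper_width: 0.339
gripper_force: 82.4
```

```bash
python3 -m handwheel '[[[-0.0005,0.0004,-0.001],0],[[-0.0005,0.0004,-0.002],0],[[-0.0005,0.0004,-0.003],0],[[-0.0005,0.0004,-0.003],0]]'
python3 -m handwheel '[[[0,0,-0.001],0],[[0,0,-0.002],0],[[0,0,-0.003],0],[[0,0,-0.003],0]]'
```

```text
t: 16.15
tcp_pos: [0.5602, -0.2082, 0.1475]
tool_rot: [2.221, 2.219, 0.0]
ft_force: [-9.3, 6.4, 15.2]
gripper_width: 0.335
gripper_force: 83.4
t: 16.55
tcp_pos: [0.5602, -0.2082, 0.1446]
tool_rot: [2.221, 2.219, 0.0]
ft_force: [-8.5, 5.2, 16.5]
gripper_width: 0.342
gripper_force: 83.5
```

```bash
python3 -m handwheel '[[[-0.001,0.0006,-0.001],0],[[-0.001,0.0006,-0.002],0],[[-0.001,0.0006,-0.003],0],[[-0.001,0.0006,-0.003],0]]'
python3 -m handwheel '[[[0,0,-0.001],0],[[0,0,-0.002],0],[[0,0,-0.003],0],[[0,0,-0.003],0]]'
```

```text
t: 16.95
tcp_pos: [0.5601, -0.2081, 0.1424]
tool_rot: [2.219, 2.217, 0.001]
ft_force: [-8.4, 4.7, 18.6]
gripper_width: 0.344
gripper_force: 83.7
t: 17.35
tcp_pos: [0.5601, -0.2082, 0.1395]
tool_rot: [2.219, 2.217, 0.001]
ft_force: [-7.3, 5.2, 19.1]
gripper_width: 0.336
gripper_force: 83.8
```

```bash
python3 -m handwheel '[[[0,0,-0.001],0],[[0,0,-0.002],0],[[0,0,-0.002],0]]'
python3 -m handwheel '[[[0,0,-0.001],0],[[0,0,-0.001],0]]'
python3 -m handwheel '[[[0,0,-0.001],0],[[0,0,-0.001],0]]'
```

```text
t: 17.65
tcp_pos: [0.5601, -0.2081, 0.1375]
tool_rot: [2.219, 2.217, 0.001]
ft_force: [-7.8, 5.2, 19.6]
gripper_width: 0.338
gripper_force: 83.8
t: 17.85
tcp_pos: [0.5601, -0.2082, 0.1365]
tool_rot: [2.219, 2.217, 0.001]
ft_force: [-8.4, 5.3, 20.5]
gripper_width: 0.338
gripper_force: 83.9
t: 18.05
tcp_pos: [0.5601, -0.2081, 0.1355]
tool_rot: [2.219, 2.217, 0.001]
ft_force: [-9.4, 5.2, 20.0]
gripper_width: 0.337
gripper_force: 83.9
```

```bash
for i in 1 2; do python3 -m handwheel '[[[0,0,-0.0005],0],[[0,0,-0.001],0],[[0,0,-0.001],0]]'; done
```

```text
t: 18.35
tcp_pos: [0.5601, -0.2082, 0.1352]
tool_rot: [2.219, 2.217, 0.001]
ft_force: [-10.1, 5.9, 23.5]
gripper_width: 0.339
gripper_force: 84.5
t: 18.65
tcp_pos: [0.5601, -0.2081, 0.1351]
tool_rot: [2.219, 2.217, 0.001]
ft_force: [-13.0, 8.2, 29.5]
gripper_width: 0.337
gripper_force: 85.3
```

```bash
python3 -m handwheel '[[[0,0,-0.001],0],[[0,0,-0.0015],0],[[0,0,-0.0015],0]]'
```

```text
t: 18.95
tcp_pos: [0.5602, -0.2082, 0.1351]
tool_rot: [2.218, 2.217, 0.001]
ft_force: [-17.9, 9.9, 40.1]
gripper_width: 0.338
gripper_force: 86.6
```

```bash
python3 -m handwheel '[[[0,0,0.002],0],[[0,0,0.004],0],[[0,0,0.004],0]]'
python3 -m handwheel '[[[0,0,0],0],[[0,0,0],0],[[0,0,0],0],[[0,0,0],0]]' 0.052
python3 -m handwheel '[[[0,0,0.03],0],[[0,0,0.07],0],[[0,0,0.11],0],[[0,0.03,0.13],0],[[0,0.05,0.13],0],[[0,0.05,0.13],0],[[0,0.05,0.13],0]]'
python3 w.py h1 .5603 -.2088 .11
python3 - <<'E'
from h import *
np.set_printoptions(precision=4,suppress=True)
V=np.load('h1.npy').reshape(-1,3); c=np.array([.5603,-.2085])
e=V[(np.hypot(*(V[:,:2]-c).T)<.105)&(V[:,2]>.1)&(V[:,2]<.15)]
for s in(1,-1):
    f=e[s*(e[:,1]-c[1])>.055]
    if len(f): print(s,len(f),f.mean(0),f.min(0),f.max(0))
E
```

```text
t: 19.25
tcp_pos: [0.56, -0.208, 0.1351]
tool_rot: [2.219, 2.217, 0.001]
ft_force: [-6.9, 4.6, 14.4]
gripper_width: 0.334
gripper_force: 83.2
t: 19.65
tcp_pos: [0.5588, -0.2075, 0.1318]
tool_rot: [2.222, 2.219, 0.0]
ft_force: [0.5, -0.1, -0.2]
gripper_width: 0.61
gripper_force: 0.0
t: 20.35
tcp_pos: [0.5585, -0.1571, 0.2615]
tool_rot: [2.221, 2.221, -0.001]
ft_force: [-0.0, -1.2, 0.5]
gripper_width: 0.606
gripper_force: 0.0
0.0 6615 med [ 0.5302 -0.1822  0.0008] circ 0.5603 -0.2088 0.1101 rect [ 0.546  -0.2058] [0.2197 0.1906] 78.1
0.01 233 med [ 0.5841 -0.1841  0.0133] circ 0.5905 -0.2193 0.0859 rect [ 0.5723 -0.2167] [0.1474 0.1249] 82.3
0.02 232 med [ 0.6229 -0.1912  0.0246] circ 0.6106 -0.2195 0.0804 rect [ 0.585  -0.2144] [0.151  0.1069] 78.6
0.03 809 med [ 0.6355 -0.1967  0.0395] circ 0.6121 -0.2188 0.0795 rect [ 0.6221 -0.2069] [0.1219 0.1344] 42.3
0.04 1524 med [ 0.647  -0.2067  0.0408] circ 0.6117 -0.2198 0.0791 rect [ 0.6228 -0.2078] [0.12  0.136] 41.9
0.05 67 med [ 0.5522 -0.1889  0.0552] circ 0.5603 -0.1988 0.0247 rect [ 0.5601 -0.1909] [0.0491 0.017 ] 1.4
0.07 32 med [ 0
[... 323 characters left out ...]
0.5602 -0.1767  0.1074] circ 0.561 -0.2108 0.0463 rect [ 0.5574 -0.2094] [0.0891 0.0495] 69.7
0.11 606 med [ 0.5612 -0.1845  0.1156] circ 0.5606 -0.21 0.0717 rect [ 0.5602 -0.2105] [0.1358 0.0556] 71.9
0.12 1222 med [ 0.5611 -0.1945  0.1229] circ 0.5608 -0.208 0.0963 rect [ 0.5612 -0.2067] [0.1879 0.0541] 78.3
0.13 298 med [ 0.5611 -0.1937  0.132 ] circ 0.5596 -0.2077 0.0961 rect [ 0.56   -0.2077] [0.192  0.0292] 86.4
0.14 112 med [ 0.5611 -0.1941  0.1448] circ 0.5611 -0.1975 0.0148 rect [ 0.5611 -0.1954] [0.0043 0.0295] 89.1
1 465 [ 0.5604 -0.1299  0.125 ] [ 0.5531 -0.1531  0.1127] [ 0.5681 -0.1119  0.1342]
-1 366 [ 0.5614 -0.2854  0.123 ] [ 0.554  -0.3039  0.1131] [ 0.5688 -0.2635  0.1322]
```

View pics/h1.png

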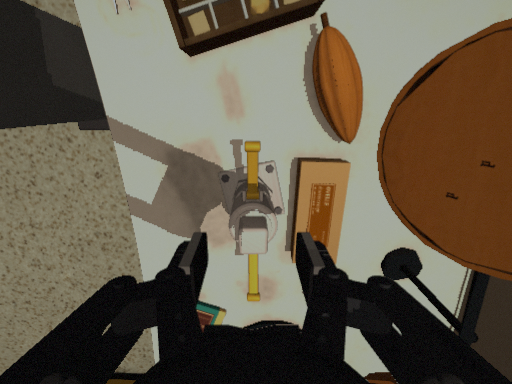

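The picture shows the cap seated on the filler at (255,235), with its arms open and vertical in the image. I'll turn the tool so its closing line runs along the arms, and press with the near finger.

```bash
python3 -m handwheel '[[[0,0.006,0],8],[[0,0.012,0],16],[[0,0.02,0],24],[[0,0.03,0],32],[[0,0.04,0],40],[[0,0.05,0],48],[[0,0.06,0],56],[[0,0.064,0],64],[[0.001,0.064,0],72],[[0.002,0.064,0],80],[[0.002,0.064,0],88],[[0.002,0.064,0],90],[[0.002,0.064,0],90],[[0.002,0.064,-0.03],90],[[0.002,0.064,-0.06],90],[[0.002,0.064,-0.085],90],[[0.002,0.064,-0.095],90],[[0.002,0.064,-0.095],90],[[0.002,0.064,-0.095],90]]' 0.04
python3 - <<'E'
from h import *
np.set_printoptions(precision=3,suppress=True)
im,d=grab_frame('scene'); W=cloud('scene',d).reshape(-1,3); o=readout.get_obs(); T=o['tcp_pos']; print(o['joint_positions'])
cv2.imwrite('pics/s3.png',cv2.resize(im[110:230,220:360,::-1],None,fx=5,fy=5,interpolation=2))
D=W-T
for z in np.arange(-.03,.07,.01):
    m=(abs(D[:,2]-z)<.005)&(abs(D[:,0])<.03)&(abs(D[:,1])<.09); print(round(z,2),m.sum(), np.r_[D[m].min(0)[:2],D[m].max(0)[:2]] if m.sum() else '')
E
```

```text
t: 22.3
tcp_pos: [0.5612, -0.0936, 0.1677]
tool_rot: [0.003, 3.14, -0.001]
ft_force: [-0.1, -0.6, 0.6]
gripper_width: 0.469
gripper_force: 0.0
[-0.374  0.24   1.688 -0.     1.211 -1.943]
-0.03 0 
-0.02 0 
-0.01 1 [ 0.008 -0.019  0.008 -0.019]
0.0 17 [-0.011 -0.024  0.011  0.033]
0.01 25 [-0.01  -0.024  0.011  0.039]
0.02 23 [-0.01  -0.024  0.007  0.036]
0.03 22 [-0.013 -0.026  0.01   0.035]
0.04 27 [-0.013 -0.048  0.009  0.053]
0.05 33 [-0.014 -0.049  0.014  0.057]
0.06 37 [-0.019 -0.058  0.011  0.062]
```

View pics/s3.png

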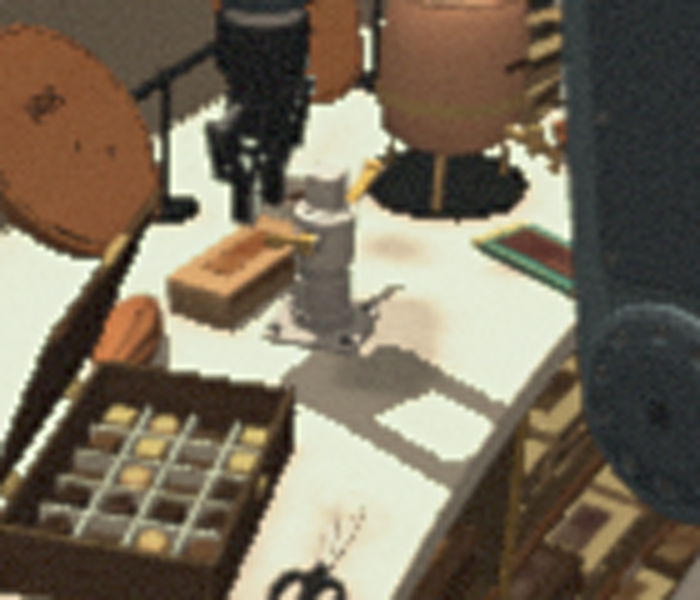

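The scene picture shows the fingers above the left-hand arm at about (265,210), and the cap sits squarely on the filler. I'll press the first arm down along its arc.

```bash
python3 -m handwheel '[[[0,0,-0.01],0],[[0,0,-0.018],0],[[0,0,-0.022],0],[[0,0,-0.026],0],[[0,0,-0.03],0],[[0,0,-0.03],0]]'
python3 -m handwheel '[[[0,0.001,-0.003],0],[[0,0.002,-0.006],0],[[0,0.003,-0.009],0],[[0,0.004,-0.012],0],[[0,0.004,-0.012],0]]'
```

```text
t: 22.95
tcp_pos: [0.5606, -0.0928, 0.1366]
tool_rot: [0.001, 3.142, 0.001]
ft_force: [0.5, 1.6, 1.6]
gripper_width: 0.468
gripper_force: 0.5
t: 23.45
tcp_pos: [0.5602, -0.0889, 0.1242]
tool_rot: [-0.001, -3.141, -0.0]
ft_force: [0.5, 0.6, 1.1]
gripper_width: 0.464
gripper_force: 0.8
```

```bash
python3 -m handwheel '[[[0,0.002,-0.005],0],[[0,0.004,-0.01],0],[[0,0.005,-0.0136],0],[[0,0.005,-0.018],0],[[0,0.0045,-0.023],0],[[0,0.004,-0.0287],0],[[0,0.004,-0.0287],0]]'
python3 -m handwheel '[[[0,-0.001,-0.005],0],[[0,-0.002,-0.01],0],[[0,-0.003,-0.0145],0],[[0,-0.006,-0.02],0],[[0,-0.011,-0.027],0],[[0,-0.011,-0.027],0]]'
```

```text
t: 24.15
tcp_pos: [0.5599, -0.085, 0.095]
tool_rot: [-0.002, -3.14, -0.001]
ft_force: [-0.2, 0.1, -0.5]
gripper_width: 0.467
gripper_force: 0.4
t: 24.75
tcp_pos: [0.5597, -0.0963, 0.0676]
tool_rot: [-0.002, -3.14, -0.001]
ft_force: [-0.7, 1.6, -0.0]
gripper_width: 0.471
gripper_force: 0.6
```

```bash
python3 -m handwheel '[[[0,-0.0035,-0.003],0],[[0,-0.0075,-0.007],0],[[0,-0.0075,-0.007],0]]'
python3 -m handwheel '[[[0,-0.004,-0.003],0],[[0,-0.0075,-0.0055],0],[[0,-0.0075,-0.0055],0]]'
```

```text
t: 25.05
tcp_pos: [0.5602, -0.104, 0.0615]
tool_rot: [-0.002, -3.141, -0.0]
ft_force: [-0.2, 0.8, 0.3]
gripper_width: 0.473
gripper_force: 0.5
t: 25.35
tcp_pos: [0.5605, -0.1117, 0.0564]
tool_rot: [-0.002, -3.142, 0.0]
ft_force: [0.1, 1.9, 1.0]
gripper_width: 0.471
gripper_force: 0.5
```

Now I'll press inward in small steps to feel for the end of the travel.

```bash
for i in 1 2 3; do python3 -m handwheel '[[[0,-0.001,0],0],[[0,-0.002,0],0],[[0,-0.002,0],0]]' | grep -E "tcp|ft|gripper_f"; done
```

```text
tcp_pos: [0.5607, -0.1133, 0.0568]
ft_force: [0.6, 2.3, 1.7]
gripper_force: 0.8
tcp_pos: [0.5606, -0.1145, 0.0567]
ft_force: [-0.7, 6.2, 2.1]
gripper_force: 0.9
tcp_pos: [0.5605, -0.115, 0.0569]
ft_force: [-0.6, 11.6, 5.6]
gripper_force: 0.9
```

```bash
python3 -m handwheel '[[[0,-0.001,0],0],[[0,-0.001,0],0]]' | grep -E "tcp|ft"
python3 -m handwheel '[[[0,0.006,0],0],[[0,0.015,0],0],[[0,0.025,0.01],0],[[0,0.03,0.04],0],[[0,0.03,0.08],0],[[0,0.03,0.12],0],[[0,0,0.15],0],[[0,-0.04,0.15],0],[[0,-0.08,0.15],0],[[0,-0.12,0.15],0],[[0,-0.16,0.15],0],[[0,-0.18,0.15],0],[[0,-0.18,0.15],0],[[0,-0.18,0.15],0]]'
python3 - <<'E'
from h import *
np.set_printoptions(precision=4,suppress=True)
for c in('top','scene','wrist'):
    o=readout.get_obs(); im,d=grab_frame(c); V=cloud(c,d,o).reshape(-1,3)
    m=(abs(V[:,0]-.5605)<.012)&(V[:,1]>-.178)&(V[:,1]<-.10)&(V[:,2]>.03)&(V[:,2]<.15); e=V[m]
    print(c,len(e))
    for lo in np.arange(.03,.14,.01):
        k=e[(e[:,2]>lo)&(e[:,2]<lo+.01)]
        if len(k): print('  ',round(lo,2),len(k),k[:,1].min(),k[:,1].max())
E
```

```text
tcp_pos: [0.5605, -0.1152, 0.057]
ft_force: [-1.2, 14.9, 7.3]
t: 27.85
tcp_pos: [0.5604, -0.2974, 0.2065]
tool_rot: [-0.002, -3.141, -0.001]
ft_force: [0.6, -0.3, 0.5]
gripper_width: 0.468
gripper_force: 0.0
top 58
   0.04 4 -0.14160880545702792 -0.13711103004037523
   0.05 13 -0.1472948363242335 -0.1369944550588248
   0.06 8 -0.1563144596866018 -0.14915668452822906
   0.07 10 -0.1693818908706719 -0.15225908360576573
   0.08 5 -0.16815040019332533 -0.16067710485441428
   0.09 10 -0.17388812384688457 -0.16300071551023954
   0.1 7 -0.1762259339944819 -0.1719354714383572
   0.11 1 -0.174803638149305 -0.174803638149305
scene 69
   0.03 1 -0.17755741888722354 -0.17755741888722354
   0.04 6 -0.17653820311348922 -0.13480862685173678
   0.05 11 -0.177676140484345 -0.133352814941474
   0.06 8 -0.15539076078104697 -0.1403903626706937
   0.07 7 -0.17574748496890047 -0.15035819598565037
   0.08 7 -0.17685851363911054 -0.15776443093007697
   0.09 9 -0.1729794984982238 -0.16213991357031565
   0.1 14 -0.17780916801826563 -0.16475011950250718
   0.11 4 -0.17776991091881222 -0.16694595992527694
   0.12 2 -0.1778517620820128 -0.1764876748909654
wrist 182
   0.04 16 -0.14460224023907225 -0.1355643776415554
   0.05 71 -0.14728524960177306 -0.13427933703507935
   0.06 24 -0.15567463232837234 -0.143974729157026
   0.07 12 -0.15799344665798712 -0.15262399578603522
   0.08 1 -0.1577755518069702 -0.1577755518069702
   0.1 46 -0.17725230218462462 -0.16945010099611393
   0.11 12 -0.17733603838433165 -0.1699409908520994
```

Run:
```python
from h import *
np.set_printoptions(precision=4,suppress=True)
o=readout.get_obs(); im,d=grab_frame('wrist'); W=cloud('wrist',d,o); np.save('k.npy',W)
m=(abs(W[...,0]-.55)<.05)&(abs(W[...,1]+.2)<.12)&(W[...,2]>.03); ys,xs=np.where(m); y0,y1,x0,x1=ys.min(),ys.max(),xs.min(),xs.max(); print(y0,y1,x0,x1)
im2,d2=grab_frame('scene')
a=cv2.resize(im[y0:y1,x0:x1,::-1],(400,int(400*(y1-y0)/(x1-x0)))); b=cv2.resize(im2[135:195,255:315,::-1],(390,390),interpolation=2)
H=max(a.shape[0],390); c=np.zeros((H,790,3),np.uint8); c[:a.shape[0],:400]=a; c[:390,400:]=b; cv2.imwrite('pics/k.png',c[:600])
# yellow pixels of the left arm
hsv=cv2.cvtColor(im,cv2.COLOR_RGB2HSV); y=(hsv[...,0]>12)&(hsv[...,0]<35)&(hsv[...,1]>130)&(W[...,1]>-.185)&(W[...,1]<-.1)&(abs(W[...,0]-.56)<.02)&(W[...,2]>.03)
P=W[y]; print(len(P)); 
for q in P[np.argsort(P[:,1])][::max(1,len(P)//25)]: print(q)
```

```text
151 383 157 510
112
[ 0.5511 -0.1816  0.1198]
[ 0.5541 -0.1742  0.107 ]
[ 0.5549 -0.1733  0.1073]
[ 0.5579 -0.1727  0.107 ]
[ 0.5483 -0.1699  0.1037]
[ 0.5545 -0.1561  0.0732]
[ 0.5539 -0.1554  0.0714]
[ 0.5557 -0.1526  0.0727]
[ 0.5541 -0.1518  0.0662]
[ 0.5539 -0.1503  0.063 ]
[ 0.554  -0.1489  0.0624]
[ 0.5589 -0.1473  0.0651]
[ 0.5545 -0.1457  0.0606]
[ 0.5568 -0.1442  0.0605]
[ 0.5564 -0.144   0.0484]
[ 0.5549 -0.1438  0.0499]
[ 0.5543 -0.1429  0.0569]
[ 0.5542 -0.142   0.0528]
[ 0.5615 -0.141   0.0555]
[ 0.5522 -0.1405  0.0514]
[ 0.5626 -0.1399  0.0558]
[ 0.5574 -0.1396  0.0536]
[ 0.56   -0.1387  0.0526]
[ 0.5552 -0.1386  0.0531]
[ 0.5527 -0.1383  0.0539]
[ 0.5621 -0.1376  0.0533]
[ 0.5553 -0.1373  0.0527]
[ 0.5647 -0.1368  0.0526]
```

View pics/k.png

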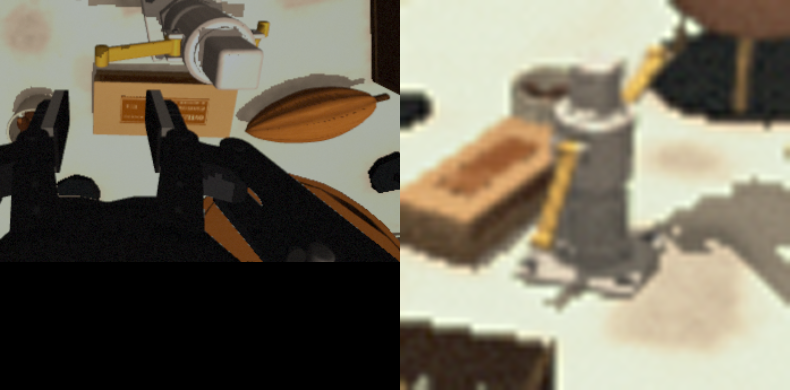

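Run:
```python
from h import *
np.set_printoptions(precision=4,suppress=True)
def fit(V,n):
    c=V[(np.hypot(V[:,0]-.5605,V[:,1]+.208)<.03)&(V[:,2]>.14)&(V[:,2]<.18)]
    t=c[c[:,2]>np.percentile(c[:,2],60)] if len(c) else c
    if len(t): print(n,'stub top',len(t),np.median(t,0),t.min(0),t.max(0))
    r=V[(abs(V[:,0]-.561)<.012)&(V[:,1]<-.255)&(V[:,1]>-.32)&(V[:,2]>.08)&(V[:,2]<.15)]
    if len(r): print(n,'right arm',len(r),r.min(0),r.max(0))
fit(np.load('h1.npy').reshape(-1,3),'h1 before'); fit(np.load('k.npy').reshape(-1,3),'k')
for c in('top','scene'):
    im,d=grab_frame(c); V=cloud(c,d).reshape(-1,3); fit(V,c)
fit(np.load('sceneW.npy').reshape(-1,3),'none')
```

```text
h1 before stub top 372 [ 0.5611 -0.208   0.1583] [ 0.5479 -0.2216  0.1578] [ 0.5742 -0.1947  0.16  ]
h1 before right arm 435 [ 0.554  -0.3039  0.1095] [ 0.5688 -0.2552  0.1322]
k stub top 733 [ 0.5596 -0.2079  0.1582] [ 0.5461 -0.2215  0.1576] [ 0.573  -0.1943  0.1599]
k right arm 812 [ 0.5519 -0.3047  0.1092] [ 0.5678 -0.255   0.1324]
top stub top 33 [ 0.5577 -0.2115  0.1602] [ 0.5438 -0.2253  0.1585] [ 0.5684 -0.197   0.1691]
top right arm 24 [ 0.5527 -0.2776  0.1057] [ 0.5642 -0.2569  0.1241]
scene stub top 18 [ 0.5582 -0.1993  0.1591] [ 0.5471 -0.2148  0.1571] [ 0.5731 -0.1877  0.1616]
scene right arm 25 [ 0.5529 -0.3057  0.1101] [ 0.5666 -0.259   0.1325]
```

The left of the picture shows arm a, at (150,50) in the crop, hanging short of fully closed. The points measure about 56° below level instead of 65°. The wide finger knuckles probably met the hinge first. I'll redo the end of its travel with the fingers shut and their narrow side facing the arm.

```bash
python3 -m handwheel '[[[0,0.01,0.01],-8],[[0,0.03,0.01],-16],[[0,0.05,0.01],-24],[[0,0.07,0.01],-32],[[0,0.09,0.01],-40],[[0,0.11,0.01],-48],[[0,0.13,0.01],-56],[[0,0.15,0.01],-64],[[0,0.17,0.01],-72],[[0,0.19,0.01],-80],[[0,0.195,0],-88],[[0,0.195,0],-90],[[0,0.195,-0.03],-90],[[0,0.195,-0.06],-90],[[0,0.195,-0.1],-90],[[0,0.195,-0.13],-90],[[0,0.195,-0.145],-90],[[0,0.195,-0.147],-90],[[0,0.195,-0.147],-90],[[0,0.195,-0.147],-90]]' 0 20
python3 -m handwheel '[[[0,-0.005,0],0],[[0,-0.01,0],0],[[0,-0.015,0],0],[[0,-0.018,0],0],[[0,-0.018,0],0]]'
```

```text
t: 30.2
tcp_pos: [0.562, -0.1036, 0.0615]
tool_rot: [2.22, 2.218, 0.002]
ft_force: [-0.2, 0.2, 1.2]
gripper_width: 0.0
gripper_force: 0.0
t: 30.7
tcp_pos: [0.5606, -0.1218, 0.0597]
tool_rot: [2.223, 2.219, 0.0]
ft_force: [0.4, 0.0, 0.4]
gripper_width: 0.001
gripper_force: 0.0
```

```bash
for i in 1 2 3; do python3 -m handwheel '[[[0,-0.0015,0],0],[[0,-0.003,-0.0005],0],[[0,-0.003,-0.0005],0]]' | grep -E "tcp|ft"; done
```

```text
tcp_pos: [0.5605, -0.1241, 0.059]
ft_force: [-0.7, -0.2, -0.4]
tcp_pos: [0.5606, -0.1272, 0.0586]
ft_force: [0.3, -0.1, 1.1]
tcp_pos: [0.5605, -0.1302, 0.058]
ft_force: [-0.6, -0.4, 0.2]
```

```bash
for i in 1 2; do python3 -m handwheel '[[[0,-0.001,0],0],[[0,-0.002,0],0],[[0,-0.002,0],0]]' | grep -E "tcp|ft"; done
```

```text
tcp_pos: [0.5606, -0.1322, 0.0581]
ft_force: [-0.4, 1.8, 1.2]
tcp_pos: [0.5606, -0.1342, 0.0582]
ft_force: [0.3, 2.0, 0.5]
```

```bash
for i in 1 2 3; do python3 -m handwheel '[[[0,-0.001,-0.0005],0],[[0,-0.002,-0.001],0],[[0,-0.002,-0.001],0]]' | grep -E "tcp|ft"; done
```

```text
tcp_pos: [0.5605, -0.1362, 0.057]
ft_force: [0.4, 1.9, 1.8]
tcp_pos: [0.5605, -0.1382, 0.056]
ft_force: [0.8, 1.3, 0.5]
tcp_pos: [0.5604, -0.1401, 0.0549]
ft_force: [0.8, 3.1, 0.1]
```

```bash
for i in 1 2 3; do python3 -m handwheel '[[[0,-0.001,0],0],[[0,-0.001,0],0]]' | grep -E "tcp|ft"; done
```

```text
tcp_pos: [0.5603, -0.141, 0.0548]
ft_force: [-0.1, 3.6, -1.2]
tcp_pos: [0.5604, -0.142, 0.0549]
ft_force: [0.1, 2.6, -0.8]
tcp_pos: [0.5603, -0.1425, 0.0548]
ft_force: [0.5, 6.2, -0.9]
```

```bash
for i in 1 2; do python3 -m handwheel '[[[0,-0.001,0],0],[[0,-0.001,0],0]]' | grep -E "tcp|ft"; done
```

```text
tcp_pos: [0.5602, -0.1427, 0.0546]
ft_force: [1.9, 8.4, -1.8]
tcp_pos: [0.56, -0.1431, 0.0543]
ft_force: [1.8, 10.2, -2.7]
```

```bash
python3 -m handwheel '[[[0,-0.001,0],0],[[0,-0.002,0],0],[[0,-0.002,0],0]]' | grep -E "tcp|ft"
python3 -m handwheel '[[[0,0.006,0],0],[[0,0.015,0],0],[[0,0.03,0.01],0],[[0,0.035,0.04],0],[[0,0.035,0.08],0],[[0,0.035,0.12],0],[[0,0.01,0.155],0],[[0,-0.03,0.155],0],[[0,-0.07,0.155],0],[[0,-0.11,0.155],0],[[0,-0.15,0.155],0],[[0,-0.18,0.155],0],[[0,-0.18,0.155],0],[[0,-0.18,0.155],0]]'
cat > arm.py <<'E'
from h import *
np.set_printoptions(precision=4,suppress=True)
for c in('top','scene','wrist'):
    o=readout.get_obs(); im,d=grab_frame(c); W=cloud(c,d,o); hsv=cv2.cvtColor(im,cv2.COLOR_RGB2HSV)
    y=(hsv[...,0]>12)&(hsv[...,0]<35)&(hsv[...,1]>110)&(abs(W[...,0]-.56)<.02)&(W[...,2]>.03)&(W[...,2]<.15)
    for s in(1,-1):
        r=s*(W[...,1]+.208); P=W[y&(r>.036)&(r<.11)]
        if len(P)>4:
            rr=s*(P[:,1]+.208)-.032; zz=P[:,2]-.102; k=np.argsort(np.hypot(rr,zz))[-max(4,len(P)//3):]
            print(c,'arm',s,len(P),'end r,z',rr[k].mean()+.032,zz[k].mean()+.102,'angle',np.degrees(np.arctan2(zz[k].mean(),rr[k].mean())))
E
python3 arm.py
```

```text
tcp_pos: [0.5598, -0.1437, 0.054]
ft_force: [2.5, 15.0, -2.6]
t: 35.8
tcp_pos: [0.5605, -0.3272, 0.2107]
tool_rot: [2.224, 2.219, 0.0]
ft_force: [0.3, 0.4, -0.3]
gripper_width: 0.0
gripper_force: 0.0
top arm 1 25 end r,z 0.05755540355338449 0.04926498483179492 angle -64.14515826835242
top arm -1 50 end r,z 0.08638045616481264 0.1274944046067749 angle 25.117914957985484
scene arm 1 42 end r,z 0.05990225210909951 0.05199949215096645 angle -60.836762482746146
scene arm -1 23 end r,z 0.0869087669560453 0.12828992193249197 angle 25.58476363420096
wrist arm 1 65 end r,z 0.04992111620687507 0.06911331636608564 angle -61.41247225076657
wrist arm -1 1051 end r,z 0.08798521645995644 0.12882653590671242 angle 25.602425885450266
```

Arm a is now at its stop, about 65° below level in both fixed cameras. Next is arm b, using the same method.

```bash
python3 -m handwheel '[[[0,0.01,-0.015],0],[[0,0.02,-0.035],0],[[0,0.029,-0.055],0],[[0,0.029,-0.065],0],[[0,0.029,-0.07],0],[[0,0.027,-0.075],0],[[0,0.025,-0.08],0],[[0,0.025,-0.08],0]]'| grep -E "tcp|ft"
python3 -m handwheel '[[[0,-0.002,-0.005],0],[[0,-0.004,-0.01],0],[[0,-0.005,-0.015],0],[[0,-0.006,-0.02],0],[[0,-0.006,-0.02],0]]'| grep -E "tcp|ft"
```

```text
tcp_pos: [0.5608, -0.303, 0.1303]
ft_force: [0.2, -0.7, 0.5]
tcp_pos: [0.5601, -0.3081, 0.109]
ft_force: [-0.2, -0.7, 0.9]
```

```bash
python3 -m handwheel '[[[0,0,-0.004],0],[[0,0.0005,-0.008],0],[[0,0.001,-0.013],0],[[0,0.0035,-0.02],0],[[0,0.006,-0.0275],0],[[0,0.006,-0.0275],0]]'| grep -E "tcp|ft"
python3 -m handwheel '[[[0,0.004,-0.006],0],[[0,0.008,-0.0125],0],[[0,0.012,-0.016],0],[[0,0.0155,-0.0197],0],[[0,0.0155,-0.0197],0]]'| grep -E "tcp|ft"; python3 arm.py | grep -- "arm -1"
```

```text
tcp_pos: [0.5599, -0.3012, 0.0809]
ft_force: [0.2, 0.1, 0.6]
tcp_pos: [0.5603, -0.2857, 0.0622]
ft_force: [0.1, -0.4, 1.0]
wrist arm -1 864 end r,z 0.06476216570541818 0.10003421692324949 angle -3.433722952714793
```

Run:
```python
from h import *
np.set_printoptions(precision=3,suppress=True)
a,d=grab_frame('wrist'); b,_=grab_frame('scene'); o,_=grab_frame('top')
a=cv2.resize(a,(400,300)); b=cv2.resize(b[130:200,250:320],(390,390),interpolation=2); t=cv2.resize(o[140:210,290:370],(400,290),interpolation=2)
c=np.zeros((600,790,3),np.uint8); c[:300,:400]=a; c[:390,400:]=b; c[300:590,:400]=t; save('m.png',c)
```

```text
(no output)
```

View pics/m.png

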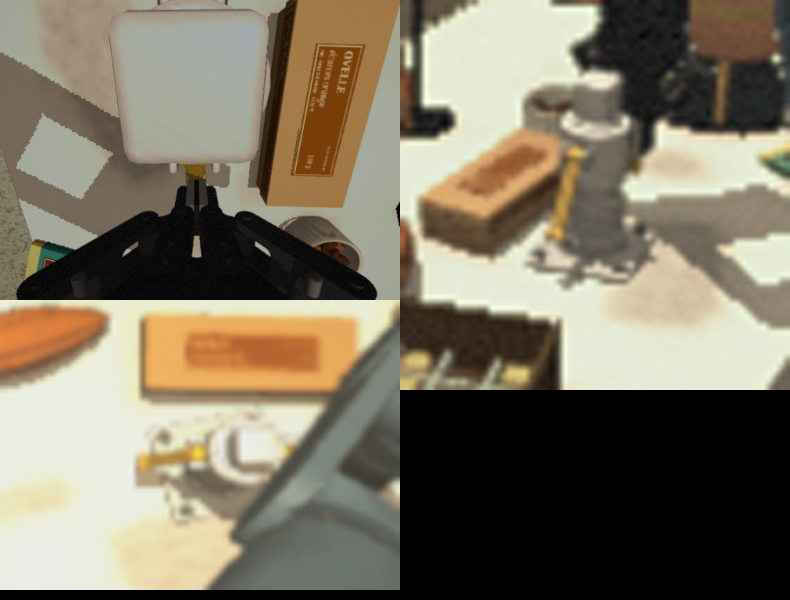

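The wrist view at (197,172) shows only arm b's hinge, because the fingers hide the rest. Arm a hangs closed in the scene view at (568,195). I'll keep pressing arm b inward by feel.

```bash
python3 -m handwheel '[[[0,0.003,-0.002],0],[[0,0.006,-0.004],0],[[0,0.006,-0.004],0]]'| grep -E "tcp|ft"
for i in 1 2; do python3 -m handwheel '[[[0,0.0015,-0.001],0],[[0,0.003,-0.002],0],[[0,0.003,-0.002],0]]'| grep -E "tcp|ft"; done
```

```text
tcp_pos: [0.5604, -0.2803, 0.0586]
ft_force: [0.0, -2.9, -0.2]
tcp_pos: [0.5605, -0.2773, 0.0568]
ft_force: [0.7, -3.2, 0.9]
tcp_pos: [0.5609, -0.2755, 0.0557]
ft_force: [-2.6, -4.4, 4.6]
```

```bash
for i in 1 2 3; do python3 -m handwheel '[[[0,0.001,0],0],[[0,0.001,0],0]]'| grep -E "tcp|ft"; done
```

```text
tcp_pos: [0.5609, -0.2754, 0.0558]
ft_force: [-2.2, -7.4, 3.6]
tcp_pos: [0.5609, -0.2751, 0.0558]
ft_force: [-1.8, -9.4, 1.7]
tcp_pos: [0.5609, -0.2749, 0.0558]
ft_force: [-2.4, -12.1, 1.6]
```

```bash
python3 -m handwheel '[[[0,0.0015,0],0],[[0,0.0015,0],0]]'| grep -E "tcp|ft"; python3 -m handwheel '[[[0,-0.008,0],0],[[0,-0.02,0],0],[[0,-0.03,0.01],0],[[0,-0.035,0.05],0],[[0,-0.035,0.09],0],[[0,-0.035,0.13],0],[[-0.03,-0.02,0.16],0],[[-0.06,0.02,0.17],0],[[-0.1,0.05,0.17],0],[[-0.14,0.07,0.17],0],[[-0.17,0.07,0.17],0],[[-0.17,0.07,0.17],0],[[-0.17,0.07,0.17],0]]'; python3 arm.py
python3 - <<'E'
from h import *
o=readout.get_obs(); im,d=grab_frame('wrist'); W=cloud('wrist',d,o); p,T=cam('wrist',o); 
m=(abs(W[...,0]-.56)<.05)&(abs(W[...,1]+.208)<.1)&(W[...,2]>.02); ys,xs=np.where(m); print(ys.min(),ys.max(),xs.min(),xs.max(),T[:3,3])
c=im[max(0,ys.min()-10):ys.max()+10,max(0,xs.min()-10):xs.max()+10]; f=min(790/c.shape[1],590/c.shape[0]); save('n.png',cv2.resize(c,None,fx=f,fy=f))
V=W[m]; s=V[V[:,2]>.15]; print('stub',np.median(s,0) if len(s) else '')
E
```

```text
tcp_pos: [0.5609, -0.2746, 0.0558]
ft_force: [-1.2, -16.4, -1.7]
t: 41.65
tcp_pos: [0.3907, -0.2004, 0.2258]
tool_rot: [2.222, 2.218, 0.001]
ft_force: [0.6, 0.5, 0.0]
gripper_width: 0.002
gripper_force: 0.0
top arm 1 25 end r,z 0.05700924147051129 0.04869842158407359 angle -64.86390623148547
top arm -1 15 end r,z 0.06512676736573597 0.043788291861326246 angle -60.35692263804991
scene arm 1 38 end r,z 0.05987273982431898 0.04944035534830447 angle -62.062686160827866
wrist arm 1 472 end r,z 0.058214167254723684 0.050428992979520026 angle -63.05521801240935
wrist arm -1 128 end r,z 0.06058405543588849 0.04687091869901108 angle -62.59356647955886
125 231 356 473 [ 0.3924201  -0.12074712  0.36041729]
stub [ 0.5568358  -0.20619844  0.15752658]
```

```bash
python3 -c "
from bench import bot; print(bot.hand_in())"
```

```text
the job is handed in; nothing more can be done
None
```

I set the cap on the filler, pushed it home (solid stop at about 40 N), swung both cam arms down to their stops with at most about 18 N, then backed the robot clear and handed the job in at about 42 s. Arm a first stopped about 9° short and needed a second press before I started on arm b.

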